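# Free a board carrier from its cam clamp and hold it over the inspection camera

### The arm

A 6-joint arm with a two-finger parallel gripper is mounted at the origin on the work surface. World frame = base frame: x ahead of the robot, y to its left, z up, the work surface at z = 0. Lengths are in m, angles in rad, forces in N, time in s.
With the tool pointing down it reaches from about 0.375 to 0.9 m from the base axis. Payload 3.1 kg.
Tool frame: the origin (TCP) lies on the centre line of the jaws, within the pads' length; the fingertips stand 25 mm ahead of it and the grasp point (between the pads) lies 6 mm ahead of it; x points along the fingers, y is the direction in which the jaws open and shut, and the axes are right-handed (so a half turn about x gives the same grasp; the last joint's range is limited). The gripper opens to 87 mm and grips with 3 to 60 N. Pads are 19 mm wide; open, the fingers measure 117 mm over their backs; the gripper's body (75 mm by 190 mm) begins 51 mm behind the grasp point.
Start: joints at [-1.5, 0.527, 1.433, -0, 1.181, -0.178], TCP at [0.154, -0.606, 0.248] pointing down, gripper open.
Joint ranges: [-3.08, 3.08], [-0.75, 2.2], [0.22, 2.44], [-1.43, 4.57], [0, 2.65], [-2.85, 2.85]. Speed limits (rad/s): [2.79, 2.79, 3.14, 3.14, 3.14, 3.14].

### API

Orientations are given as a unit quaternion [x, y, z, w].
In Python, from rig import robot gives the robot as it stands. The module is installed in compiled form; this text tells all that it offers.
- The arm moves only by the tool move_arm, never from a script. Its argument "commands" is a list of rows, each a list of 5 numbers: the gripper's target within -1 to 1 (shut at 1, half-way at 0, fully open at -1), then the shift along the tool's x, y, z in mm, then the turn about the tool's x in degrees. A call has 1 to 8 rows; each row is the pose to reach, as a shift and turn from the pose commanded when the call began, along the tool's axes at that moment; what a row does not reach only later rows make up. A row lasts 1/12 s, in which the tool goes at most 41.7 mm and 7.16 degrees, less where a joint would pass 70% of its speed; a pose out of reach is approached as far as the arm can. A call with a gripper value outside its range is refused whole. The fingers move at their own pace and stop on an object; "newtons" is the grip in N (left out, the last holds). Time passes only in rows, so rows that repeat a pose let the fingers close. It gives the time, the measured TCP pose, the force and the opening at its end, in the units of the state.
- robot.get_obs(): the state, without advancing time (a new reading comes with each control period).
- robot.camera(name): name is "side" or "top"; returns a dict with "image" (384x512x3 uint8, red, green, blue), "fx", "fy", "cx", "cy" (pixels), "xyz" and "rotation" of the camera in the world. Camera axes: x right, y down, z forward; pixel columns grow to the right and rows downward; lengths in m; the calibration is good to about 2 mm. A picture is of the moment at which its call begins. There is no depth.
- robot.hand_in(): hands the job in, once; it reports no verdict.
Trained networks look in a picture, given as the dict that the camera call returned (one of the last four; its "shot" number tells which), for a name from the list of things; names that differ only in an ending like _2 or _b are one class to them, and where a whole thing is asked for, a point or a joint stands for the part that bears it (a point fixed in the world has none). Each returns a list of dicts, best first, with "p" (0 to 1); they miss things now and then, are a little off and sometimes report something else, mostly with a low value. They report only what shows in the picture. A call takes as long as a camera call. They do not tell look-alikes from the thing itself.
- robot.regions_of(picture, name): "pixels" (384x512 bool, what is visible of it) and "bbox" ([left, top, right, bottom] in pixels, round what is visible of it).
The state is a dict: "time": time; "q": joint angles; "joint_velocities": joint speeds; "joint_torque": joint torques, N m; "position": TCP position; "tool_rot": TCP orientation; "ft_force": force on the tool from outside, world axes, zero at the start; "moment": the same for the moment, N m; "grip_width": finger opening in m.
Only numpy, scipy, OpenCV 4.12 (cv2) and the standard library are available. Lean on these libraries where they do the work, as an engineer would, in place of code of your own. Each camera call takes 0.05 s, during which the arm holds its last target.

### The job

A circuit board in an aluminium carrier is locked in the clamp fixture: flip the cam lever all the way over, away from the board, so that the jaw draws back, then lift the carrier out. Hold it in the air over the upward-looking inspection camera for an underside check: centred over the glass, its middle 70 mm out from the glass, its underside square to the slanted glass, and its long side along the long side of the camera's light window (either way round). Finish while still holding it steady there in the gripper, touching nothing else, with the lever left open; never touch the camera with the carrier, and leave the other things on the bench where they lie.

Things in the scene. Friction and masses are not known exactly. Their poses are not given: they have to be found in the camera images.
- fixture: metal clamp fixture fixed left or right of the camera; origin on the bench under the seated carrier's middle, +y from the fixed end stop (42 mm high, y -68 to -49 mm) towards jaw and lever, z up. Base rail 40 mm wide, 8 mm high; the carrier bridges two ledges, underside 30 mm up, long side along y, so fingers can straddle its middle from above. Lever pivot at y 95 mm, 34 mm up; bracket 44 mm high
- jaw_lip (a point): middle of the inner top edge of the sliding jaw's lip, 46 mm above the bench; locked, the jaw spans fixture y 42 to 65 mm and its lip covers the last 6 mm of the carrier's top; with the lever open it is 12 mm further out and the carrier lifts straight up
- cam_lever (a joint): angle of the cam lever about its level pivot (along fixture x): 0 = locked, leaning 34 degrees over towards the carrier; 1.45 = fully open (hard stop), leaning 49 degrees the other way, to fixture +y. Starts near 0; stays where it is left (friction, 1.5 to 3 N of sideways push)
- lever_knob (a point): centre of the black ball, diameter 18 mm, on the end of the cam lever, 62 mm from the pivot; the lever's flat arm is 12 mm wide (fixture x) and 9 mm thick
- carrier_center (a point): centre (half-way up) of the loose carrier: aluminium frame 56 mm (own x) by 96 mm (own y) by 10 mm (z) with a green circuit board, parts up to 4 mm proud on top; own z up through the top face; about 0.13 kg; when clamped its centre is 35 mm above the bench
- camera: inspection camera fixed to the bench: white foot 110 x 125 x 34 mm with a slanted head, about 95 mm high overall; origin on the bench top under its middle
- lens (a point): centre of the outer face of the camera's round glass, in the middle of its black-edged white light window, 56 mm (own x) by 96 mm (own y); own z points out of the glass along the line of sight: up and leaning 20 degrees (0.35 rad) towards the camera body's -x, the robot's side. Hold the carrier's centre 70 mm out along this z
- spare_carrier: bystander: bare spare board in a smaller 40 x 70 x 10 mm aluminium frame lying on the mat; origin at its underside
- tweezers: bystander: steel tweezers 135 mm long, 6 mm high; origin at its underside
- screwdriver: bystander: small screwdriver 160 mm long; origin at its underside
- screw_tray: bystander: grey divided tray 90 x 70 x 20 mm; origin at its underside
- solder_reel: bystander: grey reel, diameter 60 mm, 35 mm high; origin at its underside
- flux_jar: bystander: small jar, diameter 40 mm, 45 mm high; origin at its underside
- brush: bystander: brush 150 mm long; origin at its underside
Not all that is in view belongs to the job. What is shaped like the part that bears carrier_center but blue or red is not meant.

How it is judged:
On the way, in this order (a step that is already met when the one before it is completed fails the run):
1. the cam lever is flipped over (past 1.25 rad) with the carrier still in its seat (value of joint cam_lever above 1.25 rad and height (world z) of carrier_center below 0.05 m and horizontal distance between carrier_center and fixture below 0.02 m), for 0.2 s.
2. the carrier is lifted clear of the fixture in the gripper (height (world z) of carrier_center above 0.09 m and contact force between carrier and the fingers above 1 N and contact force between carrier and fixture below 0.05 N), for 0.2 s.
At the end, for the whole second after the job is handed in: Held still in the gripper, top up: centre within 12 mm (across, along, out) of the point 70 mm out from the glass, faces parallel to it within 0.12 rad, long side along the window within 0.14 rad; not touching camera or fixture; lever still beyond 1.15 rad (x of carrier_center in the frame of lens between -0.012 and 0.012 m and y of carrier_center in the frame of lens between -0.012 and 0.012 m and z of carrier_center in the frame of lens between 0.058 and 0.082 m and angle between the z axis of carrier_center and the z axis of lens, either way round below 0.12 rad and angle between the y axis of carrier_center and the y axis of lens, either way round below 0.14 rad and angle between carrier_center's own z axis and vertical below 1 rad and linear speed of carrier below 0.02 m/s and angular speed of carrier below 0.1 rad/s and contact force between carrier and the fingers above 1 N and contact force between carrier and camera below 0.05 N and contact force between carrier and fixture below 0.05 N and value of joint cam_lever above 1.15 rad); the arm keeps its last pose, push and grip.
It fails at once if the carrier touches the camera (contact force between carrier and camera above 0.5 N).
It fails at once if another thing on the bench is moved more than 30 mm (distance of any of spare_carrier, tweezers, screwdriver, screw_tray, solder_reel, flux_jar, brush from where it was at the start of the episode above 0.03 m).
It also fails if it takes over 51 s, if anything falls off the work surface, if the arm or the gripper's body presses on something with over 40 N, if the wrist force passes 120 N, or if a joint passes its speed limit or range.

## Working session

There is one attempt and no reset: what is moved stays moved. The work goes in short steps, Python scripts to look and compute and a tool call to move; the robot and the scene stay as the last step left them, time stands still between calls to the robot, and variables do not carry over. Pictures are saved under pics/ and viewed, and the job is handed in when it is done.

Besides the shell and the picture viewer there is one more tool, called after ">>>" in YAML: its name, and indented under it one key for each argument. move_arm: Moves the arm, as the interface text tells. Its arguments: {"type":"object","properties":{"commands":{"type":"array","items":{"type":"array","items":{"type":"number"}}},"newtons":{"type":"number"}},"required":["commands"]}

```bash
mkdir -p pics; cat > h.py <<'E'
import numpy as np,cv2
from scipy.spatial.transform import Rotation as R
from rig import robot
def save(p,n): cv2.imwrite('pics/'+n,cv2.cvtColor(p['image'],cv2.COLOR_RGB2BGR))
def Rm(p):
    r=np.array(p['rotation'],float)
    return r if r.shape==(3,3) else R.from_quat(r).as_matrix()
def proj(p,X):
    X=np.atleast_2d(X); c=(X-np.array(p['xyz']))@Rm(p)
    return np.c_[p['fx']*c[:,0]/c[:,2]+p['cx'],p['fy']*c[:,1]/c[:,2]+p['cy']]
def ray(p,uv):
    d=Rm(p)@np.array([(uv[0]-p['cx'])/p['fx'],(uv[1]-p['cy'])/p['fy'],1]); return np.array(p['xyz']),d/np.linalg.norm(d)
def atz(p,uv,z):
    o,d=ray(p,uv); return o+d*(z-o[2])/d[2]
E
python3 - <<'E'
from h import *
import pickle
o=robot.get_obs(); print(o)
ps={}
for n in('side','top'):
    p=robot.camera(n); save(p,n+'0.png'); ps[n]=p
    print(n,p['fx'],p['cx'],p['cy'],p['xyz'],p['rotation'])
    for k in('fixture','jaw_lip','cam_lever','lever_knob','carrier_center','camera','lens','spare_carrier','tweezers','screwdriver','screw_tray','solder_reel','flux_jar','brush'):
        for r in robot.regions_of(p,k)[:3]:
            ys,xs=np.nonzero(r['pixels']); print(k,round(r['p'],2),r['bbox'],xs.mean().round(1),ys.mean().round(1))
pickle.dump(ps,open('p0.pkl','wb'))
E
```

```text
{'time': 0.0, 'q': array([-1.50051032e+00,  5.28407018e-01,  1.43390168e+00, -1.13874197e-05,
        1.18138480e+00, -1.78492312e-01]), 'joint_velocities': array([ 1.56934178e-05, -6.93915096e-04,  2.18335780e-04,  3.72879890e-04,
       -1.98969091e-03,  4.36645168e-05]), 'joint_torque': array([-2.35640837e-04, -4.40044713e+01, -1.76591974e+01,  6.31859712e-02,
        5.80326165e-02, -1.71317083e-04]), 'position': array([ 0.15386962, -0.605066  ,  0.24660811]), 'tool_rot': array([ 0.70167929,  0.08847312, -0.70160639,  0.08698937]), 'ft_force': array([0.40687041, 0.22388041, 0.07574265]), 'moment': array([-0.00851762,  0.01419532, -0.02939994]), 'grip_width': 0.08693199045108559}
side 350.1758070369384 256.939555256944 191.22852842669846 [ 0.54336693 -0.7124275   0.91173012] [ 0.93442275 -0.05252341  0.01148161 -0.35208463]
fixture 0.95 [241.9, 227.7, 277.7, 290.4] 257.9 255.5
jaw_lip 0.62 [248.3, 236.0, 267.4, 243.7] 256.2 239.9
jaw_lip 0.33 [164.9, 354.5, 228.3, 374.4] 201.2 363.5
cam_lever 0.64 [249.4, 226.7, 260.4, 239.7] 255.0 229.9
cam_lever 0.54 [307.7, 252.7, 329.4, 278.8]
[... 1313 characters left out ...]
2, 154.3, 388.5, 175.2] 367.5 163.8
carrier_center 0.74 [304.2, 193.4, 337.1, 211.0] 321.9 203.2
camera 0.88 [154.7, 194.8, 203.3, 247.8] 178.2 221.0
lens 0.92 [156.1, 201.2, 196.8, 233.2] 175.9 218.2
lens 0.56 [295.1, 195.1, 307.9, 218.7] 302.8 204.3
spare_carrier 0.69 [98.5, 251.7, 120.9, 265.6] 106.2 257.3
tweezers 0.6 [233.9, 255.7, 271.4, 268.8] 251.7 263.1
screwdriver 0.48 [246.7, 150.6, 258.2, 182.2] 250.5 168.4
screw_tray 0.65 [93.7, 194.7, 121.8, 223.8] 105.3 208.7
screw_tray 0.62 [275.8, 195.5, 343.5, 219.6] 298.7 206.0
solder_reel 0.81 [314.1, 139.4, 337.8, 159.3] 325.6 150.9
flux_jar 0.53 [383.8, 196.4, 398.6, 209.2] 392.9 203.1
brush 0.84 [403.0, 237.0, 418.9, 289.5] 409.8 258.7
```

```bash
python3 - <<'E'
import cv2
a=cv2.imread('pics/side0.png');b=cv2.imread('pics/top0.png')
cv2.imwrite('pics/s_all.png',a);
cv2.imwrite('pics/sf.png',cv2.resize(a[190:310,185:345],None,fx=5,fy=5,interpolation=cv2.INTER_CUBIC))
cv2.imwrite('pics/sc.png',cv2.resize(a[110:200,190:310],None,fx=6,fy=6,interpolation=cv2.INTER_CUBIC))
cv2.imwrite('pics/tf.png',cv2.resize(b[130:280,230:400],None,fx=4,fy=4,interpolation=cv2.INTER_CUBIC))
cv2.imwrite('pics/tc.png',cv2.resize(b[170:270,130:230],None,fx=6,fy=6,interpolation=cv2.INTER_CUBIC))
E
```

```text
(no output)
```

View pics/side0.png

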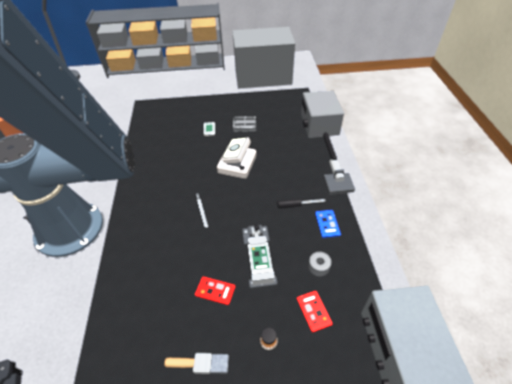

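View pics/top0.png

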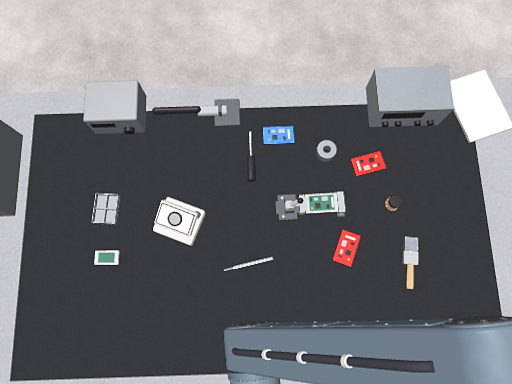

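View pics/sf.png

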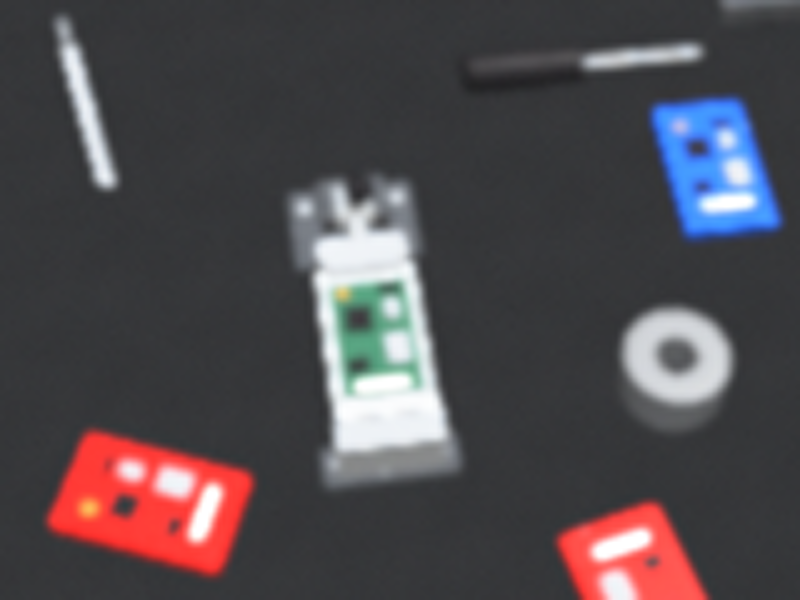

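View pics/tf.png

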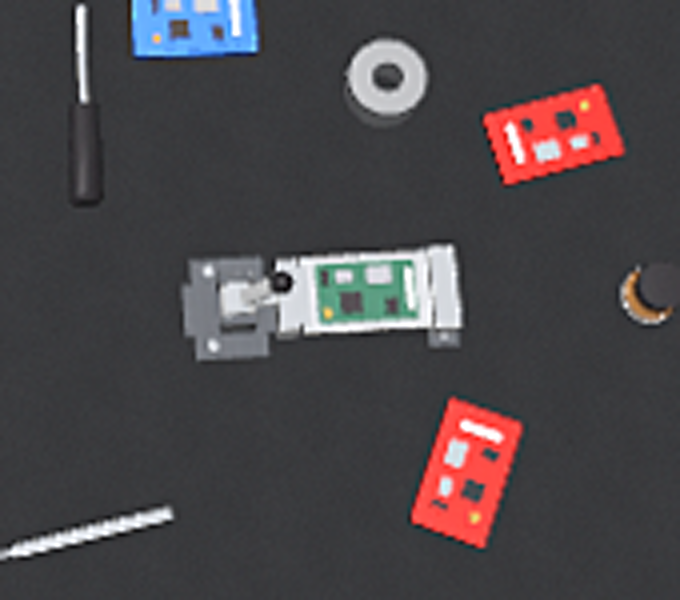

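View pics/tc.png

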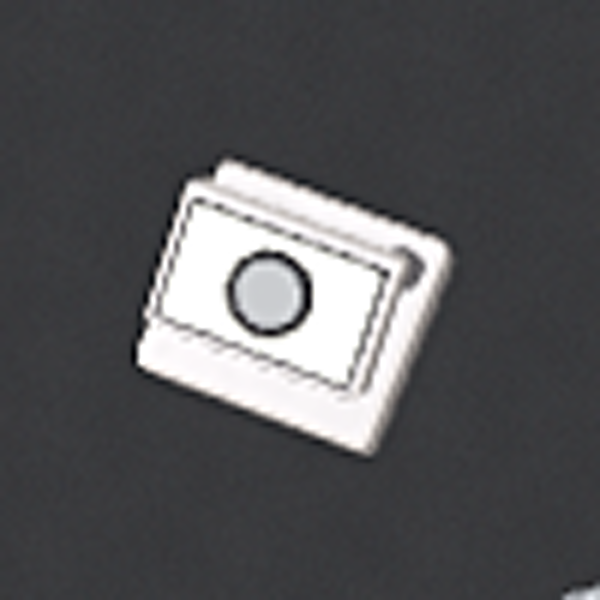

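View pics/sc.png

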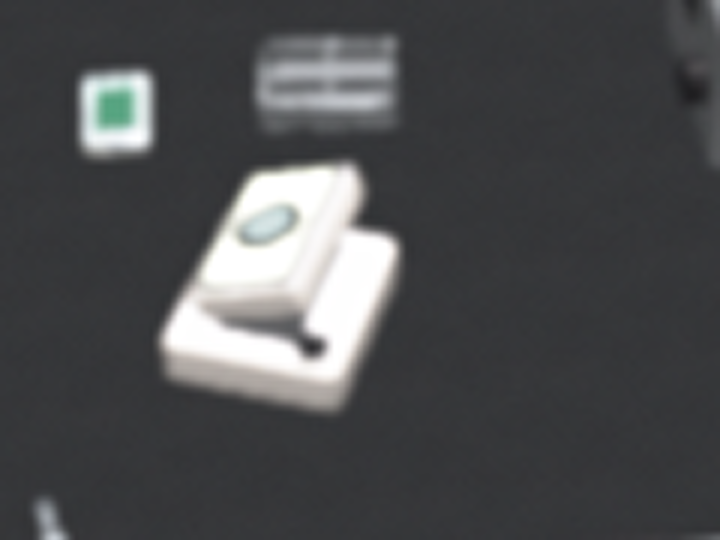

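```bash
cat > fit.py <<'E'
from h import *
import pickle
from scipy.optimize import least_squares
ps=pickle.load(open('p0.pkl','rb')); S,T=ps['side'],ps['top']
def z(pts,f,o): return (np.array(pts,float)+.5)/f-.5+np.array(o)
# lens
w=z([(193,198),(388,268),(350,390),(158,318)],6,(130,170))
gT=z([(269,293)],6,(130,170)); gS=z([(268,224)],6,(190,110))
def lensR(yaw): # own z leans to -x by 20deg
    return R.from_euler('z',yaw)*R.from_euler('y',-0.35)
loc=np.array([(1,1,0),(1,-1,0),(-1,-1,0),(-1,1,0)])*[.028,.048,0]
def fl(v):
    Rl=lensR(v[3]); P=v[:3]+Rl.apply(loc)
    return np.r_[(proj(T,P)-w).ravel(),(proj(T,v[:3])-gT).ravel()*2,(proj(S,v[:3])-gS).ravel()*2]
r=least_squares(fl,[.25,.2,.08,-.3]); print('lens',r.x.round(4),fl(r.x).round(1))
# carrier from green/top: rect
for n,p in ps.items():
    for q in robot.regions_of.__self__ and []: pass
E
python3 fit.py; python3 - <<'E'
import sys; sys.path.insert(0,'.')
from h import *
import pickle
ps=pickle.load(open('p0.pkl','rb'))
for n,p in ps.items():
    im=p['image'].astype(int); m=((im[...,1]-im[...,0]>25)&(im[...,1]-im[...,2]>10)).astype(np.uint8)
    N,l,st,c=cv2.connectedComponentsWithStats(m)
    for i in range(1,N):
        if st[i,4]>60:
            mm=(l==i).astype(np.uint8); mm=cv2.morphologyEx(mm,cv2.MORPH_CLOSE,np.ones((7,7)))
            ys,xs=np.nonzero(mm); rect=cv2.minAreaRect(np.c_[xs,ys].astype(np.float32)); print(n,st[i],rect, [atz(p,b,.04)[:2].round(4) for b in cv2.boxPoints(rect)],atz(p,rect[0],.04))
E
```

```text
lens [ 0.5497  0.2288  0.0834 -0.3763] [ 0.2  1.1 -1.   0.6 -0.5 -1.4  0.4 -0.6  0.5  0.  -0.2 -0.1]
side [251 246  19  23 233] ((259.77996826171875, 256.96002197265625), (22.203153610229492, 15.697771072387695), 81.8698959350586) [array([ 0.5694, -0.1632]), array([ 0.6152, -0.161 ]), array([ 0.6151, -0.2332]), array([ 0.5714, -0.235 ])] [ 0.59274319 -0.19896202  0.04      ]
top [309 195  26  16 243] ((321.28277587890625, 202.306884765625), (14.739227294921875, 24.721973419189453), 86.633544921875) [array([ 0.6132, -0.1609]), array([ 0.6152, -0.2346]), array([ 0.5706, -0.234 ]), array([ 0.5686, -0.1609])] [ 0.59180226 -0.19758942  0.04      ]
top [ 98 253  17   9 143] ((106.0, 257.0), (8.0, 16.0), 90.0) [array([0.4633, 0.4576]), array([0.4618, 0.4112]), array([0.4388, 0.4102]), array([0.4403, 0.4563])] [0.4510421  0.43382128 0.04      ]Traceback (most recent call last):
  File "fit.py", line 18, in <module>
    for q in robot.regions_of.__self__ and []: pass
             ^^^^^^^^^^^^^^^^^^^^^^^^^
AttributeError: 'function' object has no attribute '__self__'. Did you mean: '__call__'?
```

```bash
sed -i '/^# carrier from/,$d' fit.py; cat > ov.py <<'E'
from fit import *
import sys
x,y,yaw=map(float,sys.argv[1:4]); 
F=lambda P:R.from_euler('z',yaw).apply(np.atleast_2d(P)/1000.)+[x,y,0]
def box(x0,x1,y0,y1,h): return [[(x0,y0,h),(x1,y0,h),(x1,y1,h),(x0,y1,h)]]
th=-np.deg2rad(34); k=(0,95+62*np.sin(th),34+62*np.cos(th))
loops=[box(-28,28,-48,42,40)[0],box(-28,28,42,65,46)[0],box(-28,28,-68,-49,42)[0],box(-20,20,-68,65,8)[0]]
print('knob',F(k))
Lp=r.x[:3]+lensR(r.x[3]).apply(loc); Cp=r.x[:3]+lensR(r.x[3]).apply(loc+[0,0,.07])
for p,n,(c0,c1,r0,r1) in((T,'t',(265,365,175,235)),(S,'s',(225,305,215,305)),(T,'tl',(140,220,180,260)),(S,'sl',(200,280,125,195))):
    f=7
    im=cv2.cvtColor(p['image'],cv2.COLOR_RGB2BGR)[r0:r1,c0:c1]; im=cv2.resize(im,None,fx=f,fy=f,interpolation=cv2.INTER_CUBIC)
    tr=lambda P:(((proj(p,P)-[c0,r0])+.5)*f-.5).round().astype(np.int32)
    for L,col in zip(loops,((0,0,255),(255,0,0),(0,255,255),(255,0,255))): cv2.polylines(im,[tr(F(L))],True,col,1)
    cv2.polylines(im,[tr(Lp)],True,(0,0,255),1); 
    cv2.circle(im,tuple(int(a) for a in tr(F(k))[0]),5,(0,165,255),1)
    cv2.circle(im,tuple(int(a) for a in tr(r.x[:3])[0]),3,(0,165,255),-1)
    cv2.imwrite(f'pics/ov_{n}{sys.argv[4]}.png',im)
E
python3 ov.py .592 -.1985 -.03 1
```

```text
lens [ 0.5497  0.2288  0.0834 -0.3763] [ 0.2  1.1 -1.   0.6 -0.5 -1.4  0.4 -0.6  0.5  0.  -0.2 -0.1]
knob [[ 0.59380963 -0.13819711  0.08540033]]
```

View pics/ov_t1.png

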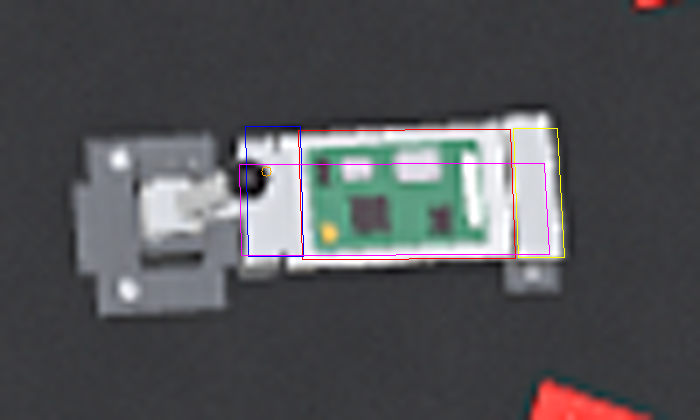

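View pics/ov_s1.png

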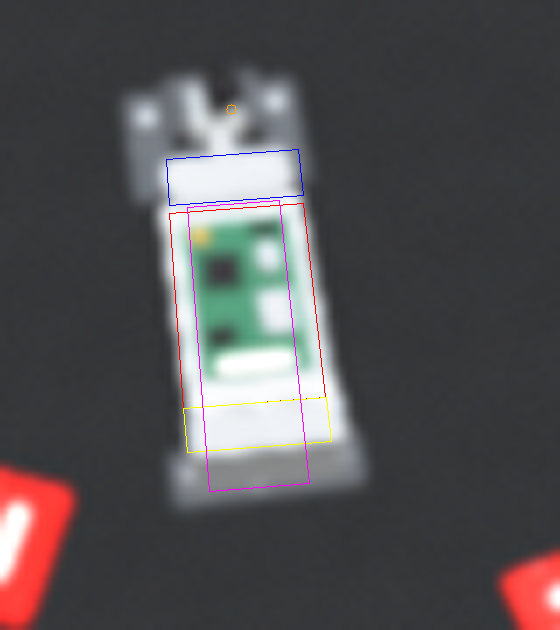

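View pics/ov_tl1.png

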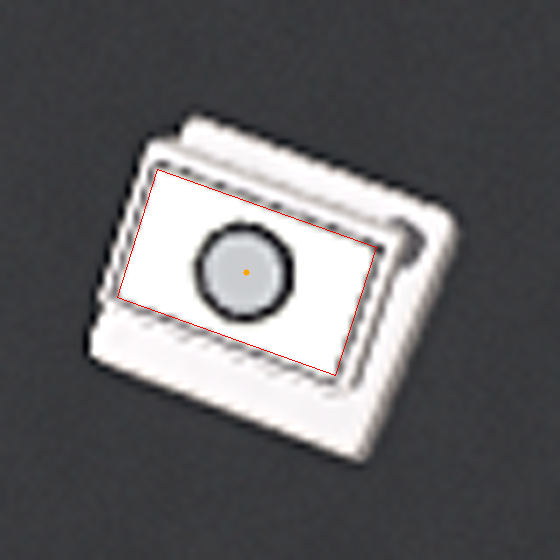

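View pics/ov_sl1.png

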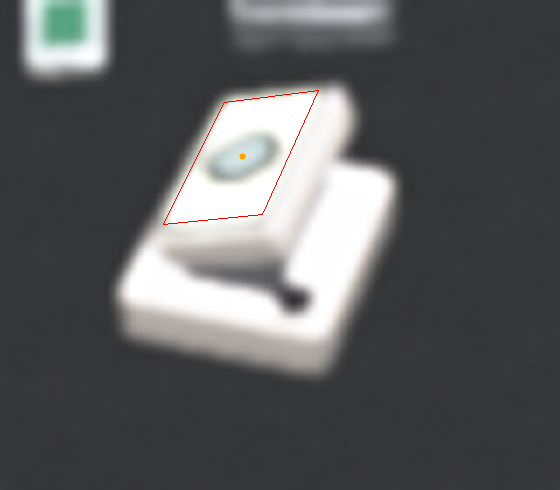

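```bash
python3 ov.py .5925 -.1965 .028 2
```

```text
lens [ 0.5497  0.2288  0.0834 -0.3763] [ 0.2  1.1 -1.   0.6 -0.5 -1.4  0.4 -0.6  0.5  0.  -0.2 -0.1]
knob [[ 0.59081098 -0.13619361  0.08540033]]
```

View pics/ov_t2.png

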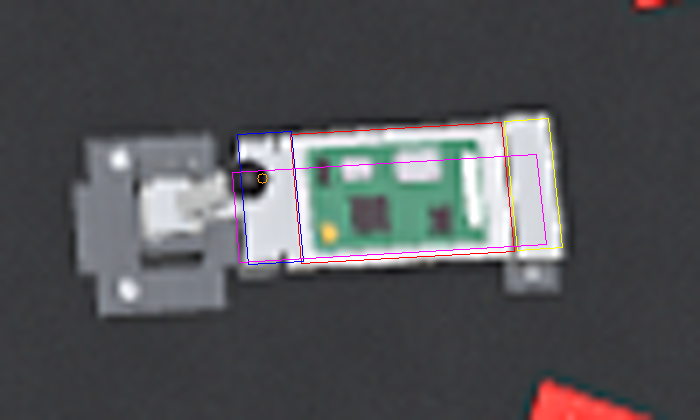

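View pics/ov_s2.png

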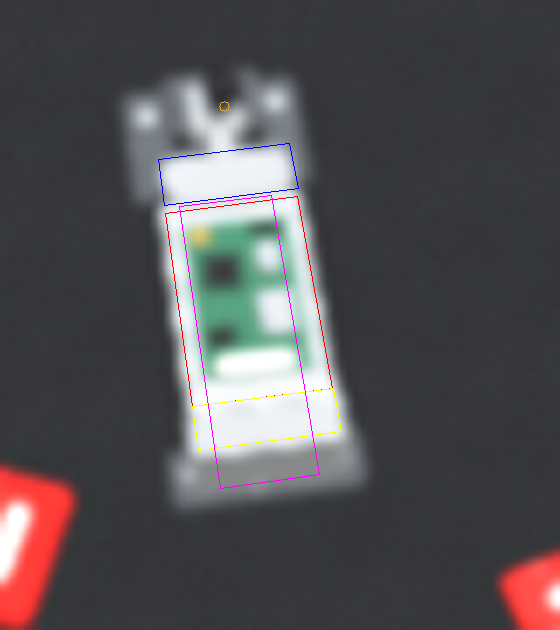

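```bash
python3 - <<'E'
from h import *
o=robot.get_obs(); print(R.from_quat(o['tool_rot']).as_matrix().round(4))
E
```

```text
[[ 0.      0.2462 -0.9692]
 [ 0.     -0.9692 -0.2462]
 [-1.     -0.     -0.    ]]
```

>>> move_arm:
  commands:
    - [1, -100, -145, -264, -57]
    - [1, -100, -145, -264, -57]
    - [1, -100, -145, -264, -57]
    - [1, -100, -145, -264, -57]
    - [1, -100, -145, -264, -57]
    - [1, -100, -145, -264, -57]
    - [1, -100, -145, -264, -57]
    - [1, -100, -145, -264, -57]
  newtons: 20

```text
time: 2.17
position: [0.3765, -0.3975, 0.3493]
tool_rot: [0.574, 0.414, -0.573, 0.415]
ft_force: [0.9, -0.3, 0.4]
grip_width: 0.042
```

```bash
python3 - <<'E'
from h import *
o=robot.get_obs(); print(R.from_quat(o['tool_rot']).as_matrix().round(4),o['q'],o['position'])
E
```

```text
[[ 2.200e-03  9.496e-01 -3.135e-01]
 [-7.000e-04 -3.135e-01 -9.496e-01]
 [-1.000e+00  2.300e-03 -1.000e-04]] [-1.01745936  0.3147719   1.49502394  0.00157459  1.33006904 -0.69897867] [ 0.3765289 -0.3975283  0.3492644]
```

>>> move_arm:
  commands:
    - [1, 0, 141, -254, -19.5]
    - [1, 0, 141, -254, -19.5]
    - [1, 0, 141, -254, -19.5]
    - [1, 0, 141, -254, -19.5]
    - [1, 0, 141, -254, -19.5]
    - [1, 0, 141, -254, -19.5]
    - [1, 0, 141, -254, -19.5]
    - [1, 0, 141, -254, -19.5]

```text
time: 2.83
position: [0.5939, -0.1993, 0.3474]
tool_rot: [0.497, 0.505, -0.493, 0.505]
ft_force: [0.1, -0.3, -0.9]
grip_width: 0.0009
```

```bash
python3 - <<'E'
from h import *
o=robot.get_obs(); print(R.from_quat(o['tool_rot']).as_matrix().round(4),o['q'],o['position'],o['time'])
E
```

```text
[[ 0.0039  0.9998  0.0202]
 [ 0.0027  0.0202 -0.9998]
 [-1.      0.004  -0.0027]] [-0.50390499  0.43740731  1.30408945  0.00437553  1.39796912 -0.52484365] [ 0.59387068 -0.19931499  0.34740199] 2.8333
```

```bash
python3 - <<'E'
from fit import *
for uv in [(372,126),(450,123),(88,122),(145,131),(238,123),(215,98)]: print(uv,atz(T,uv,0).round(3))
for uv in [(372,68),(448,66)]: print(uv,[atz(T,uv,h).round(3) for h in(.1,.2)])
for uv in [(372,296),(428,288)]: print('S',uv,[atz(S,uv,h).round(3) for h in(.1,.2,.3)])
E
```

```text
lens [ 0.5497  0.2288  0.0834 -0.3763] [ 0.2  1.1 -1.   0.6 -0.5 -1.4  0.4 -0.6  0.5  0.  -0.2 -0.1]
(372, 126) [ 0.843 -0.381  0.   ]
(450, 123) [ 0.844 -0.63  -0.   ]
(88, 122) [0.887 0.526 0.   ]
(145, 131) [0.85  0.342 0.   ]
(238, 123) [0.867 0.046 0.   ]
(215, 98) [0.956 0.118 0.   ]
(372, 68) [array([ 0.992, -0.371,  0.1  ]), array([ 0.939, -0.342,  0.2  ])]
(448, 66) [array([ 0.991, -0.603,  0.1  ]), array([ 0.938, -0.556,  0.2  ])]
S (372, 296) [array([ 0.848, -0.373,  0.1  ]), array([ 0.811, -0.415,  0.2  ]), array([ 0.773, -0.457,  0.3  ])]
S (428, 288) [array([ 0.991, -0.369,  0.1  ]), array([ 0.936, -0.411,  0.2  ]), array([ 0.881, -0.453,  0.3  ])]
```

>>> move_arm:
  commands:
    - [1, 0, 330, 0, 0]
    - [1, 0, 330, 0, 0]
    - [1, 0, 330, 0, 0]
    - [1, 0, 330, 0, 0]
    - [1, 0, 330, 0, 0]
    - [1, 0, 330, 0, 0]
    - [1, 0, 330, 0, 0]
    - [1, 0, 330, 0, 0]

```text
time: 3.5
position: [0.8919, -0.1971, 0.3372]
tool_rot: [0.499, 0.499, -0.494, 0.507]
ft_force: [-8.0, 0.2, 16.2]
grip_width: 0.0004
```

```bash
python3 - <<'E'
from h import *
o=robot.get_obs(); print(R.from_quat(o['tool_rot']).as_matrix().round(4),o['q'],o['position'],o['time'])
E
```

```text
[[ 0.0133  0.9998  0.0122]
 [-0.0029  0.0122 -0.9999]
 [-0.9999  0.0132  0.0031]] [-3.39779460e-01  1.00303636e+00  2.17368824e-01  1.74176809e-03
  1.90771268e+00 -3.51373118e-01] [ 0.89190861 -0.19705979  0.33724766] 3.5
```

>>> move_arm:
  commands:
    - [1, 0, 40, 0, 0]
    - [1, 0, 40, 0, 0]
    - [1, 0, 40, 0, 0]

```text
time: 3.75
position: [0.9033, -0.1897, 0.3278]
tool_rot: [0.503, 0.493, -0.49, 0.514]
ft_force: [0.0, 0.1, 0.0]
grip_width: 0.0005
```

```bash
python3 - <<'E'
from h import *
o=robot.get_obs(); print(R.from_quat(o['tool_rot']).as_matrix().round(4),o['q'],o['position'],o['time'],o['ft_force'])
E
```

```text
[[ 0.0355  0.9993  0.0136]
 [-0.0077  0.0139 -0.9999]
 [-0.9993  0.0353  0.0082]] [-0.32886658  1.01254336  0.21972579  0.00436859  1.87327719 -0.34126207] [ 0.90332637 -0.18974695  0.3278479 ] 3.75 [0.01450729 0.08800927 0.04925979]
```

>>> move_arm:
  commands:
    - [1, 0, 0, 0, 0]
    - [1, 0, 0, 0, 0]
    - [1, 0, 0, 0, 0]

```text
time: 4.0
position: [0.9034, -0.191, 0.3333]
tool_rot: [0.505, 0.49, -0.489, 0.516]
ft_force: [-0.2, 1.0, -0.1]
grip_width: 0.0005
```

```bash
cat > st.py <<'E'
from h import *
o=robot.get_obs(); M=R.from_quat(o['tool_rot']).as_matrix(); print(M.round(4),o['q'].round(4),o['position'].round(4),o['time'],o['ft_force'].round(1),o['grip_width'])
E
python3 st.py
```

```text
[[ 0.0424  0.999   0.0119]
 [-0.0098  0.0123 -0.9999]
 [-0.9991  0.0423  0.0103]] [-0.3302  1.0074  0.218   0.0047  1.8728 -0.3409] [ 0.9034 -0.191   0.3333] 4.0 [-0.2  1.  -0.1] 0.0005484338468037708
```

>>> move_arm:
  commands:
    - [1, 0, -80, 0, 0]
    - [1, 0, -80, 0, 0]
    - [1, 0, -80, 0, 0]
    - [1, 0, -80, 0, 0]

```text
time: 4.33
position: [0.8195, -0.1914, 0.3287]
tool_rot: [0.504, 0.492, -0.49, 0.514]
ft_force: [1.5, 0.4, 0.5]
grip_width: 0.0005
```

```bash
python3 st.py
```

```text
[[ 0.0356  0.9993  0.0113]
 [-0.008   0.0115 -0.9999]
 [-0.9993  0.0355  0.0084]] [-0.3635  0.8022  0.6674  0.0052  1.6359 -0.3745] [ 0.8195 -0.1914  0.3287] 4.3333 [1.5 0.4 0.5] 0.00048144001594199954
```

```bash
cat > go.py <<'E'
from h import *
import sys
t=np.array(list(map(float,sys.argv[1:4])))
o=robot.get_obs(); M=R.from_quat(o['tool_rot']).as_matrix()
d=M.T@(t-o['position'])*1000; print('shift',d.round(1),'pos',o['position'].round(4),'yaw(tool y)',np.degrees(np.arctan2(M[1,1],M[0,1])).round(2),'toolx',M[:,0].round(4))
E
python3 go.py .591 -.165 .2
```

```text
shift [ 120.3 -232.6  -30.1] pos [ 0.8195 -0.1914  0.3287] yaw(tool y) 0.66 toolx [ 0.0356 -0.008  -0.9993]
```

>>> move_arm:
  commands:
    - [1, 120, -233, -30, 0]
    - [1, 120, -233, -30, 0]
    - [1, 120, -233, -30, 0]
    - [1, 120, -233, -30, 0]
    - [1, 120, -233, -30, 0]
    - [1, 120, -233, -30, 0]
    - [1, 120, -233, -30, 0]
    - [1, 120, -233, -30, 0]

```text
time: 5.0
position: [0.5924, -0.1647, 0.1971]
tool_rot: [0.504, 0.492, -0.49, 0.513]
ft_force: [-0.8, -0.3, 0.4]
grip_width: 0.0005
```

```bash
python3 go.py .591 -.165 .094
```

```text
shift [103.   -5.   -0.5] pos [ 0.5924 -0.1647  0.1971] yaw(tool y) 0.69 toolx [ 0.0352 -0.0068 -0.9994]
```

>>> move_arm:
  commands:
    - [1, 60, -3, 0, 0]
    - [1, 103, -5, 0, 0]
    - [1, 103, -5, 0, 0]
    - [1, 103, -5, 0, 0]
    - [1, 103, -5, 0, 0]

```text
time: 5.42
position: [0.5971, -0.1673, 0.0951]
tool_rot: [0.505, 0.49, -0.489, 0.516]
ft_force: [0.3, -0.2, 0.3]
grip_width: 0.0004
```

```bash
cat > look.py <<'E'
from h import *
import sys
tag=sys.argv[1]
for n,(c0,c1,r0,r1) in(('top',(250,360,160,250)),('side',(205,305,200,300))):
    if len(sys.argv)>2 and n not in sys.argv[2]: continue
    p=robot.camera(n); im=cv2.cvtColor(p['image'],cv2.COLOR_RGB2BGR)[r0:r1,c0:c1]
    cv2.imwrite(f'pics/{tag}_{n}.png',cv2.resize(im,None,fx=5,fy=5,interpolation=cv2.INTER_CUBIC))
E
python3 look.py a; python3 st.py
```

```text
[[ 0.0451  0.9989  0.013 ]
 [-0.0113  0.0135 -0.9998]
 [-0.9989  0.0449  0.0119]] [-0.4576  0.7035  1.5939  0.0137  0.7989 -0.4802] [ 0.5976 -0.1675  0.097 ] 5.5167 [ 0.8 -0.4  0.4] 0.0005483483029024908
```

View pics/a_side.png

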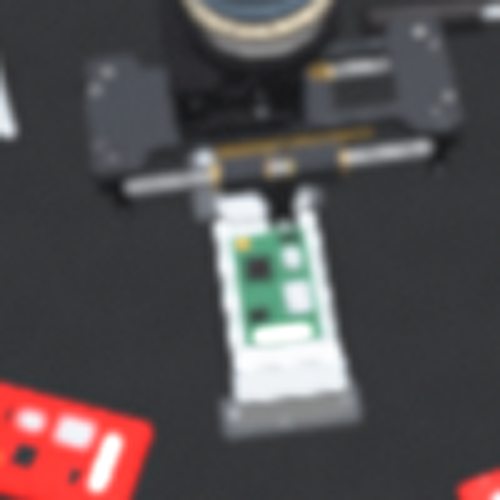

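View pics/a_top.png

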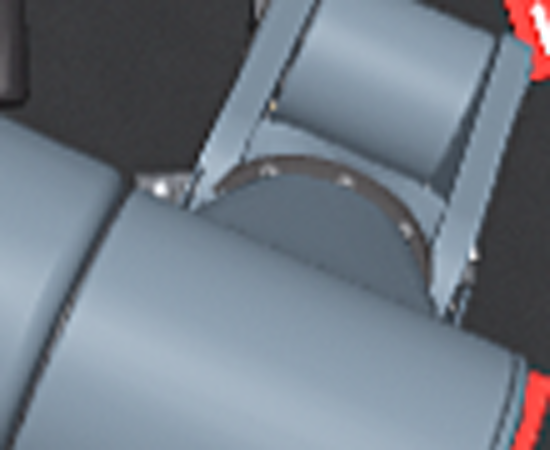

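>>> move_arm:
  commands:
    - [1, 0, -4, -15, 0]
    - [1, 0, -4, -27, 0]
    - [1, 0, -4, -39, 0]
    - [1, 0, -4, -51, 0]
    - [1, 0, -4, -63, 0]
    - [1, 0, -4, -75, 0]
    - [1, 0, -4, -85, 0]
    - [1, 0, -4, -85, 0]

```text
time: 6.18
position: [0.5886, -0.0787, 0.0936]
tool_rot: [0.503, 0.492, -0.489, 0.515]
ft_force: [-0.3, -1.5, 3.7]
grip_width: 0.0006
```

```bash
python3 st.py; python3 look.py b side
```

```text
[[ 0.0377  0.9992  0.0154]
 [-0.0078  0.0157 -0.9998]
 [-0.9993  0.0376  0.0083]] [-0.3232  0.6854  1.6598  0.0067  0.7581 -0.3436] [ 0.5886 -0.0787  0.0936] 6.1833 [-0.3 -1.5  3.7] 0.0006077270698145029
```

View pics/b_side.png

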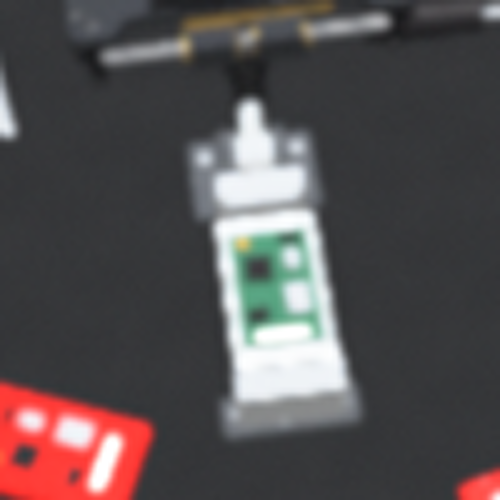

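>>> move_arm:
  commands:
    - [1, 0, 0, -4, 0]
    - [1, 0, 0, -7, 0]
    - [1, 0, 0, -7, 0]
    - [1, 0, 0, -7, 0]

```text
time: 6.57
position: [0.5886, -0.0775, 0.0937]
tool_rot: [0.502, 0.491, -0.49, 0.516]
ft_force: [-4.2, -12.5, 3.4]
grip_width: 0.0005
```

>>> move_arm:
  commands:
    - [1, 0, 0, 12, 0]
    - [1, 0, 0, 14, 0]
    - [1, -70, 0, 20, 0]
    - [1, -120, 0, 20, 0]
    - [-1, -120, 0, 20, 0]
    - [-1, -120, 0, 120, 0]
    - [-1, -120, 0, 120, 0]
    - [-1, -120, 0, 120, 0]

```text
time: 7.23
position: [0.587, -0.197, 0.2157]
tool_rot: [0.505, 0.489, -0.489, 0.516]
ft_force: [0.3, 0.0, -0.3]
grip_width: 0.0197
```

```bash
python3 go.py .5925 -.1965 .15; python3 look.py c
```

```text
shift [65.8  2.7 -1.2] pos [ 0.587  -0.197   0.2157] yaw(tool y) 0.65 toolx [ 0.0427 -0.011  -0.999 ]
```

View pics/c_side.png

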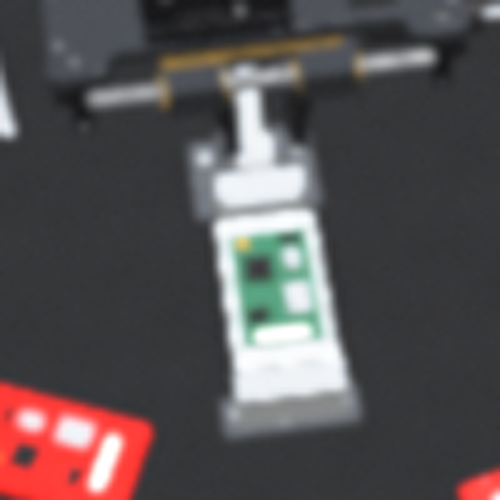

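View pics/c_top.png

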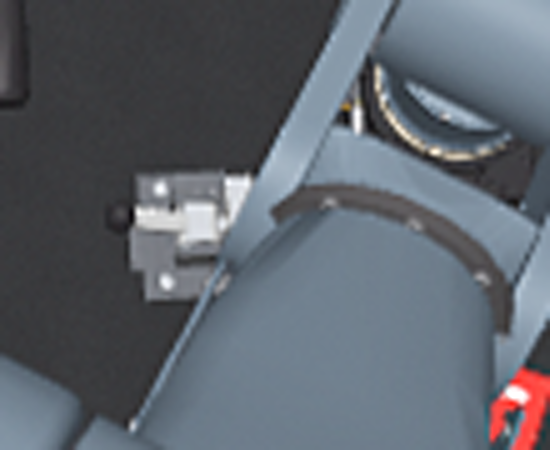

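>>> move_arm:
  commands:
    - [-1, 40, 3, -1, -0.6]
    - [-1, 66, 3, -1, -0.6]
    - [-1, 66, 3, -1, -0.6]
    - [-1, 66, 3, -1, -0.6]
    - [-1, 66, 3, -1, -0.6]
    - [-1, 66, 3, -1, -0.6]
    - [-1, 66, 3, -1, -0.6]

```text
time: 7.92
position: [0.5925, -0.1926, 0.1505]
tool_rot: [0.502, 0.493, -0.486, 0.519]
ft_force: [-0.7, -0.1, 0.2]
grip_width: 0.0742
```

```bash
python3 st.py; python3 go.py .5925 -.1965 .043;  python3 look.py d side
```

```text
[[ 0.0419  0.9988  0.0238]
 [-0.0097  0.0242 -0.9997]
 [-0.9991  0.0417  0.0107]] [-0.4987  0.6295  1.5546  0.0145  0.9161 -0.5313] [ 0.5925 -0.1926  0.1505] 7.9167 [-0.7 -0.1  0.2] 0.07415225492149034
shift [107.5  -4.6   2.7] pos [ 0.5925 -0.1926  0.1505] yaw(tool y) 1.39 toolx [ 0.0419 -0.0097 -0.9991]
```

View pics/d_side.png

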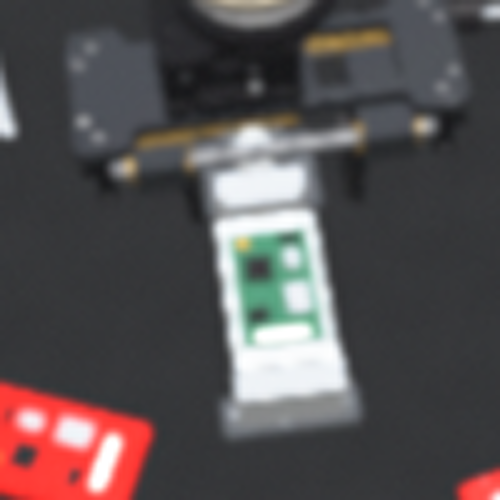

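>>> move_arm:
  commands:
    - [-1, 40, -2, 3, 0]
    - [-1, 60, -3, 3, 0]
    - [-1, 60, -3, 3, 0]
    - [-1, 80, -3, 3, 0]
    - [-1, 95, -4, 3, 0]
    - [-1, 107, -5, 3, 0]
    - [-1, 107, -5, 3, 0]
    - [-1, 107, -5, 3, 0]

```text
time: 8.63
position: [0.5909, -0.1966, 0.0421]
tool_rot: [0.502, 0.494, -0.486, 0.518]
ft_force: [-0.7, 0.5, -0.1]
grip_width: 0.0873
```

```bash
python3 st.py; python3 look.py e side
```

```text
[[ 0.039   0.999   0.0234]
 [-0.0083  0.0237 -0.9997]
 [-0.9992  0.0388  0.0093]] [-0.5058  0.7924  1.6013  0.0178  0.7098 -0.5426] [ 0.5909 -0.1966  0.0421] 8.6333 [-0.7  0.5 -0.1] 0.08725612733728828
```

View pics/e_side.png

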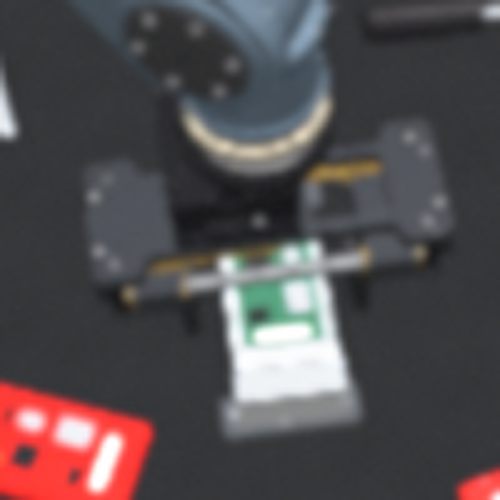

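Fingers straddle the carrier's middle; closing with 35 N.

>>> move_arm:
  commands:
    - [1, 0, 0, 0, 0]
    - [1, 0, 0, 0, 0]
    - [1, 0, 0, 0, 0]
    - [1, 0, 0, 0, 0]
    - [1, 0, 0, 0, 0]
    - [1, 0, 0, 0, 0]
    - [1, 0, 0, 0, 0]
    - [1, 0, 0, 0, 0]
  newtons: 35

```text
time: 9.35
position: [0.5909, -0.1966, 0.0418]
tool_rot: [0.502, 0.494, -0.486, 0.518]
ft_force: [-0.4, -0.0, 1.7]
grip_width: 0.0554
```

```bash
python3 st.py; python3 go.py .5925 -.1965 .2
```

```text
[[ 0.0393  0.999   0.0234]
 [-0.0085  0.0238 -0.9997]
 [-0.9992  0.0391  0.0094]] [-0.5057  0.7928  1.6015  0.0178  0.7088 -0.5427] [ 0.5909 -0.1966  0.0418] 9.35 [-0.4 -0.   1.7] 0.055386948425261956
shift [-158.     7.8    1.4] pos [ 0.5909 -0.1966  0.0418] yaw(tool y) 1.36 toolx [ 0.0393 -0.0085 -0.9992]
```

>>> move_arm:
  commands:
    - [1, -10, 0.5, 0, 0]
    - [1, -25, 1, 0, 0]
    - [1, -45, 2, 0, 0]
    - [1, -75, 3, 1, 0]
    - [1, -105, 4, 1, 0]
    - [1, -140, 6, 1, 0]
    - [1, -180, 8, 1, 0]
    - [1, -210, 9, 1, 0]

```text
time: 10.02
position: [0.5917, -0.1956, 0.2552]
tool_rot: [0.502, 0.493, -0.486, 0.519]
ft_force: [1.0, -0.2, -2.3]
grip_width: 0.0556
```

```bash
python3 st.py; python3 look.py f side
```

```text
[[ 0.041   0.9989  0.0235]
 [-0.0095  0.0239 -0.9997]
 [-0.9991  0.0408  0.0105]] [-0.5036  0.5011  1.4599  0.0126  1.1402 -0.5323] [ 0.5917 -0.1956  0.2552] 10.0167 [ 1.  -0.2 -2.3] 0.05562698692936417
```

View pics/f_side.png

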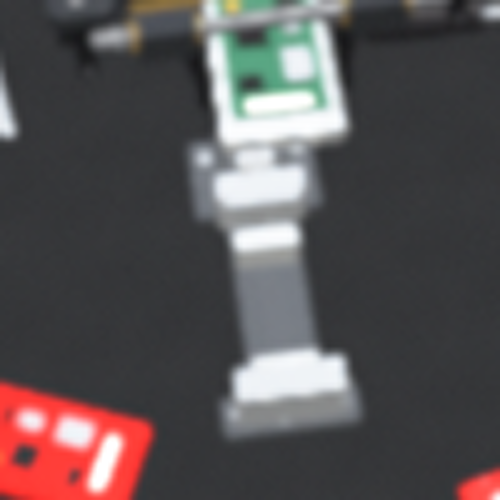

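```bash
python3 go.py .80 -.316 .34
```

```text
shift [-66. 206. 125.] pos [ 0.5948 -0.1971  0.2616] yaw(tool y) 1.4 toolx [ 0.0514 -0.0151 -0.9986]
```

>>> move_arm:
  commands:
    - [1, -66, 206, 125, 23]
    - [1, -66, 206, 125, 23]
    - [1, -66, 206, 125, 23]
    - [1, -66, 206, 125, 23]
    - [1, -66, 206, 125, 23]
    - [1, -66, 206, 125, 23]
    - [1, -66, 206, 125, 23]
    - [1, -66, 206, 125, 23]

```text
time: 10.73
position: [0.7988, -0.3165, 0.3238]
tool_rot: [0.594, 0.387, -0.576, 0.407]
ft_force: [-0.4, 0.4, -1.8]
grip_width: 0.0557
```

```bash
python3 st.py
```

```text
[[ 0.0373  0.9285 -0.3694]
 [-0.0077 -0.3694 -0.9292]
 [-0.9993  0.0375 -0.0066]] [-0.5106  0.8409  0.5993  0.0116  1.665  -0.1308] [ 0.7988 -0.3165  0.3238] 10.7333 [-0.4  0.4 -1.8] 0.05569309316267689
```

>>> move_arm:
  commands:
    - [1, 0, 330, 0, 0]
    - [1, 0, 330, 0, 0]
    - [1, 0, 330, 0, 0]
    - [1, 0, 330, 0, 0]
    - [1, 0, 330, 0, 0]
    - [1, 0, 330, 0, 0]
    - [1, 0, 330, 0, 0]
    - [1, 0, 330, 0, 0]

```text
time: 11.4
position: [0.8806, -0.3479, 0.2879]
tool_rot: [0.601, 0.377, -0.568, 0.417]
ft_force: [0.6, -0.1, -0.6]
grip_width: 0.0555
```

```bash
python3 st.py
```

```text
[[ 0.0695  0.927  -0.3686]
 [-0.0206 -0.3681 -0.9296]
 [-0.9974  0.0722 -0.0065]] [-0.4982  1.0564  0.2208  0.0155  1.7934 -0.1165] [ 0.8806 -0.3479  0.2879] 11.4 [ 0.6 -0.1 -0.6] 0.0555058794710242
```

>>> move_arm:
  commands:
    - [1, -120, 310, 0, 0]
    - [1, -120, 310, 0, 0]
    - [1, -120, 310, 0, 0]
    - [1, -120, 310, 0, 0]
    - [1, -120, 310, 0, 0]
    - [1, -120, 310, 0, 0]
    - [1, -120, 310, 0, 0]
    - [1, -120, 310, 0, 0]

```text
time: 12.07
position: [0.881, -0.3487, 0.3134]
tool_rot: [0.607, 0.368, -0.562, 0.425]
ft_force: [0.7, -0.0, -1.0]
grip_width: 0.056
```

```bash
python3 st.py
```

```text
[[ 0.0982  0.9243 -0.3688]
 [-0.0319 -0.3674 -0.9295]
 [-0.9947  0.1031 -0.0066]] [-0.5     1.0302  0.219   0.0196  1.7907 -0.1167] [ 0.881  -0.3487  0.3134] 12.0667 [ 0.7 -0.  -1. ] 0.05596476787829357
```

>>> move_arm:
  commands:
    - [1, -200, 265, 0, 0]
    - [1, -200, 265, 0, 0]
    - [1, -200, 265, 0, 0]
    - [1, -200, 265, 0, 0]
    - [1, -200, 265, 0, 0]
    - [1, -200, 265, 0, 0]
    - [1, -200, 265, 0, 0]
    - [1, -200, 265, 0, 0]

```text
time: 12.73
position: [0.8613, -0.3416, 0.3905]
tool_rot: [0.613, 0.358, -0.555, 0.435]
ft_force: [-0.3, -1.1, -1.5]
grip_width: 0.0556
```

```bash
python3 st.py
```

```text
[[ 0.128   0.9207 -0.3687]
 [-0.0438 -0.3662 -0.9295]
 [-0.9908  0.1351 -0.0065]] [-0.5049  0.9457  0.2185  0.0245  1.8437 -0.1186] [ 0.8613 -0.3416  0.3905] 12.7333 [-0.3 -1.1 -1.5] 0.055635773647319184
```

>>> move_arm:
  commands:
    - [1, 0, 1500, 0, 0]
    - [1, 0, 1500, 0, 0]
    - [1, 0, 1500, 0, 0]
    - [1, 0, 1500, 0, 0]
    - [1, 0, 1500, 0, 0]
    - [1, 0, 1500, 0, 0]
    - [1, 0, 1500, 0, 0]
    - [1, 0, 1500, 0, 0]

```text
time: 13.4
position: [0.894, -0.3543, 0.325]
tool_rot: [0.618, 0.349, -0.548, 0.443]
ft_force: [0.2, -0.0, -1.1]
grip_width: 0.0554
```

```bash
python3 st.py
```

```text
[[ 0.156   0.9164 -0.3687]
 [-0.0547 -0.3647 -0.9295]
 [-0.9862  0.1652 -0.0068]] [-0.5009  1.0201  0.2189  0.0274  1.7387 -0.1159] [ 0.894  -0.3543  0.325 ] 13.4 [ 0.2 -0.  -1.1] 0.05537964825142157
```

>>> move_arm:
  commands:
    - [1, -600, 1300, 150, 0]
    - [1, -600, 1300, 150, 0]
    - [1, -600, 1300, 150, 0]
    - [1, -600, 1300, 150, 0]
    - [1, -600, 1300, 150, 0]
    - [1, -600, 1300, 150, 0]
    - [1, -600, 1300, 150, 0]
    - [1, -600, 1300, 150, 0]

```text
time: 14.07
position: [0.8687, -0.3741, 0.3901]
tool_rot: [0.624, 0.338, -0.541, 0.452]
ft_force: [-0.7, 0.4, -1.3]
grip_width: 0.0556
```

```bash
python3 st.py
```

```text
[[ 0.1867  0.9105 -0.369 ]
 [-0.0682 -0.3627 -0.9294]
 [-0.98    0.1987 -0.0056]] [-0.5352  0.9497  0.2182  0.0373  1.7767 -0.1454] [ 0.8687 -0.3741  0.3901] 14.0667 [-0.7  0.4 -1.3] 0.05564176016020071
```

>>> move_arm:
  commands:
    - [1, 0, 1500, 200, 0]
    - [1, 0, 1500, 200, 0]
    - [1, 0, 1500, 200, 0]
    - [1, 0, 1500, 200, 0]
    - [1, 0, 1500, 200, 0]
    - [1, 0, 1500, 200, 0]
    - [1, 0, 1500, 200, 0]
    - [1, 0, 1500, 200, 0]

```text
time: 14.73
position: [0.8848, -0.4095, 0.34]
tool_rot: [0.628, 0.328, -0.534, 0.461]
ft_force: [0.2, -0.1, -0.9]
grip_width: 0.0556
```

```bash
python3 st.py
```

```text
[[ 0.2135  0.9045 -0.3692]
 [-0.0804 -0.3604 -0.9293]
 [-0.9736  0.2281 -0.0042]] [-0.5607  1.0074  0.2189  0.0458  1.6894 -0.1715] [ 0.8848 -0.4095  0.34  ] 14.7333 [ 0.2 -0.1 -0.9] 0.05558225226010004
```

>>> move_arm:
  commands:
    - [1, -600, 1300, 100, 0]
    - [1, -600, 1300, 100, 0]
    - [1, -600, 1300, 100, 0]
    - [1, -600, 1300, 100, 0]
    - [1, -600, 1300, 100, 0]
    - [1, -600, 1300, 100, 0]
    - [1, -600, 1300, 100, 0]
    - [1, -600, 1300, 100, 0]

```text
time: 15.4
position: [0.8623, -0.4058, 0.4169]
tool_rot: [0.633, 0.317, -0.527, 0.47]
ft_force: [0.3, -0.0, -1.9]
grip_width: 0.0554
```

>>> move_arm:
  commands:
    - [1, 0, 1500, 100, 0]
    - [1, 0, 1500, 100, 0]
    - [1, 0, 1500, 100, 0]
    - [1, 0, 1500, 100, 0]
    - [1, 0, 1500, 100, 0]
    - [1, 0, 1500, 100, 0]
    - [1, 0, 1500, 100, 0]
    - [1, 0, 1500, 100, 0]

```text
time: 16.07
position: [0.8862, -0.4179, 0.3769]
tool_rot: [0.637, 0.307, -0.521, 0.478]
ft_force: [-0.1, -0.5, -0.8]
grip_width: 0.0553
```

```bash
python3 st.py
```

```text
[[ 2.700e-01  8.889e-01 -3.702e-01]
 [-1.072e-01 -3.543e-01 -9.290e-01]
 [-9.569e-01  2.905e-01 -4.000e-04]] [-0.5701  0.9716  0.2189  0.0557  1.6613 -0.1777] [ 0.8862 -0.4179  0.3769] 16.0667 [-0.1 -0.5 -0.8] 0.05531116875562619
```

>>> move_arm:
  commands:
    - [1, -300, 1400, 0, 0]
    - [1, -300, 1400, 0, 0]
    - [1, -300, 1400, 0, 0]
    - [1, -300, 1400, 0, 0]
    - [1, -300, 1400, 0, 0]
    - [1, -300, 1400, 0, 0]
    - [1, -300, 1400, 0, 0]
    - [1, -300, 1400, 0, 0]

```text
time: 16.73
position: [0.8896, -0.4027, 0.4087]
tool_rot: [0.642, 0.295, -0.513, 0.487]
ft_force: [-0.1, -0.4, -1.3]
grip_width: 0.0557
```

>>> move_arm:
  commands:
    - [1, -300, 1400, 0, 0]
    - [1, -300, 1400, 0, 0]
    - [1, -300, 1400, 0, 0]
    - [1, -300, 1400, 0, 0]
    - [1, -300, 1400, 0, 0]
    - [1, -300, 1400, 0, 0]

```text
time: 17.23
position: [0.8917, -0.394, 0.4336]
tool_rot: [0.646, 0.285, -0.505, 0.496]
ft_force: [-0.1, 1.0, -0.5]
grip_width: 0.0556
```

```bash
python3 st.py; cat > st2.py <<'E'
from fit import *
o=robot.get_obs(); M=R.from_quat(o['tool_rot']).as_matrix(); L=lensR(r.x[3]).as_matrix()
print('tool in lens frame x:',(L.T@M[:,0]).round(3),'y:',(L.T@M[:,1]).round(3)); 
g=o['position']+.006*M[:,0]; print('grasp in lens',(L.T@(g-r.x[:3])).round(4),'q',o['q'].round(3),'t',o['time'],o['ft_force'].round(1))
print('lenspt70',r.x[:3]+.07*L[:,2])
E
python3 st2.py; python3 - <<'E'
from h import *
for n in('top','side'): save(robot.camera(n),'g_'+n+'.png')
E
```

```text
[[ 0.3272  0.8691 -0.371 ]
 [-0.133  -0.3463 -0.9286]
 [-0.9355  0.3532  0.0023]] [-0.5465  0.914   0.2189  0.0566  1.6518 -0.1521] [ 0.8917 -0.394   0.4336] 17.2333 [-0.1  1.  -0.5] 0.055621935804238146
lens [ 0.5497  0.2288  0.0834 -0.3763] [ 0.2  1.1 -1.   0.6 -0.5 -1.4  0.4 -0.6  0.5  0.  -0.2 -0.1]
tool in lens frame x: [ 0.011 -0.003 -1.   ] y: [ 1.    -0.003  0.011]
grasp in lens [ 0.634  -0.4536  0.1354] q [-0.547  0.914  0.219  0.057  1.652 -0.152] t 17.2333 [-0.1  1.  -0.5]
lenspt70 [0.52735694 0.23765505 0.14912604]
```

View pics/g_side.png

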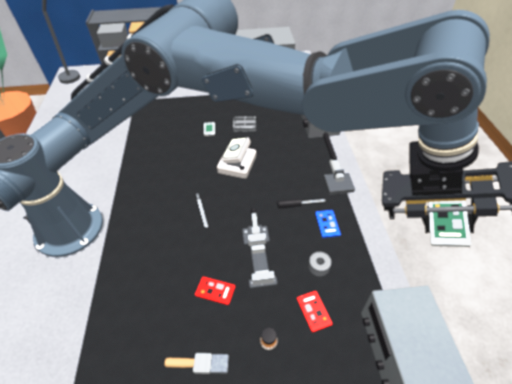

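View pics/g_top.png

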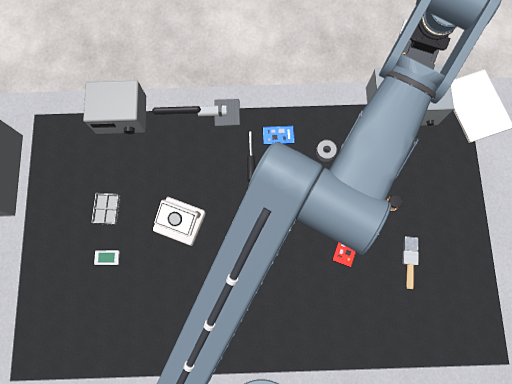

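```bash
python3 go.py .470 .26 .33
```

```text
shift [-128.2 -629.6 -451.2] pos [ 0.8919 -0.3939  0.4345] yaw(tool y) -21.7 toolx [ 0.3285 -0.1335 -0.935 ]
```

>>> move_arm:
  commands:
    - [1, -5, -25, -18, 0]
    - [1, -13, -63, -45, 0]
    - [1, -20, -95, -68, 0]
    - [1, -26, -126, -90, 0]
    - [1, -32, -157, -113, 0]
    - [1, -38, -189, -135, 0]
    - [1, -45, -220, -158, 0]
    - [1, -51, -252, -180, 0]

```text
time: 18.0
position: [0.7215, -0.1315, 0.3916]
tool_rot: [0.647, 0.284, -0.505, 0.496]
ft_force: [0.5, 0.3, -0.2]
grip_width: 0.0552
```

>>> move_arm:
  commands:
    - [1, -6, -31, -22, 0]
    - [1, -12, -63, -45, 0]
    - [1, -19, -94, -67, 0]
    - [1, -25, -125, -89, 0]
    - [1, -31, -157, -112, 0]
    - [1, -37, -188, -134, 0]
    - [1, -43, -215, -154, 0]
    - [1, -45, -225, -160, 0]

```text
time: 18.67
position: [0.5685, 0.1029, 0.353]
tool_rot: [0.646, 0.287, -0.505, 0.496]
ft_force: [-0.0, 0.1, -2.2]
grip_width: 0.0555
```

```bash
python3 st2.py;python3 go.py .470 .26 .33
```

```text
lens [ 0.5497  0.2288  0.0834 -0.3763] [ 0.2  1.1 -1.   0.6 -0.5 -1.4  0.4 -0.6  0.5  0.  -0.2 -0.1]
tool in lens frame x: [ 0.008 -0.002 -1.   ] y: [1.    0.    0.008]
grasp in lens [ 0.1524 -0.1102  0.2254] q [ 0.059  0.252  1.628 -0.186  0.944  0.521] t 18.6667 [-0.   0.1 -2.2]
lenspt70 [0.52735694 0.23765505 0.14912604]
shift [ -30.9 -147.9 -109.8] pos [0.5685 0.1029 0.353 ] yaw(tool y) -21.56 toolx [ 0.3249 -0.1305 -0.9367]
```

>>> move_arm:
  commands:
    - [1, 4, -30, -22, 0]
    - [1, 8, -60, -44, 0]
    - [1, 12, -90, -66, 0]
    - [1, 16, -120, -88, 0]
    - [1, 20, -140, -102, 0]
    - [1, 22, -151, -109, 0]
    - [1, 22, -151, -109, 0]
    - [1, 22, -151, -109, 0]

```text
time: 19.33
position: [0.4888, 0.2503, 0.2797]
tool_rot: [0.646, 0.285, -0.505, 0.496]
ft_force: [0.7, 0.1, -0.7]
grip_width: 0.0557
```

```bash
python3 st2.py; python3 - <<'E'
from h import *
import pickle
ps={}
for n in('top','side'): p=robot.camera(n); ps[n]=p; save(p,'i_'+n+'.png')
pickle.dump((ps,robot.get_obs()),open('p1.pkl','wb'))
for n,(c0,c1,r0,r1) in(('top',(100,260,140,260)),('side',(180,300,80,200))):
    im=cv2.imread(f'pics/i_{n}.png')[r0:r1,c0:c1]; cv2.imwrite(f'pics/iz_{n}.png',cv2.resize(im,None,fx=5,fy=5,interpolation=cv2.INTER_CUBIC))
E
```

```text
lens [ 0.5497  0.2288  0.0834 -0.3763] [ 0.2  1.1 -1.   0.6 -0.5 -1.4  0.4 -0.6  0.5  0.  -0.2 -0.1]
tool in lens frame x: [ 0.012 -0.003 -1.   ] y: [ 1.    -0.001  0.012]
grasp in lens [ 0.0068 -0.0024  0.2006] q [ 0.399  0.328  1.746 -0.343  0.836  0.979] t 19.3333 [ 0.7  0.1 -0.7]
lenspt70 [0.52735694 0.23765505 0.14912604]
```

View pics/iz_side.png

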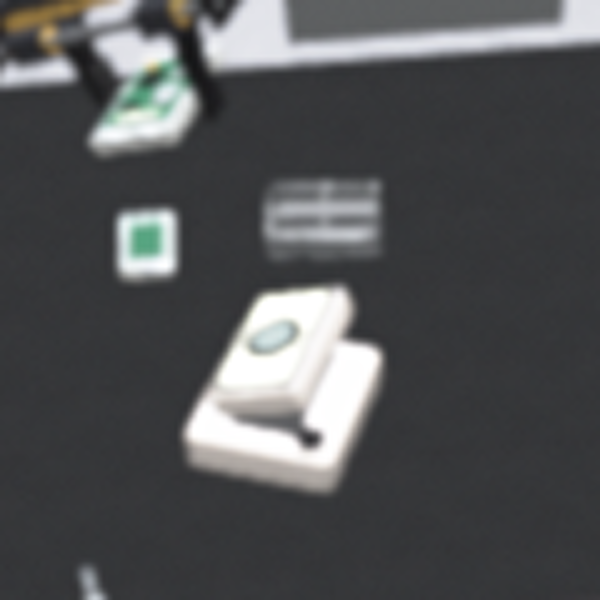

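View pics/iz_top.png

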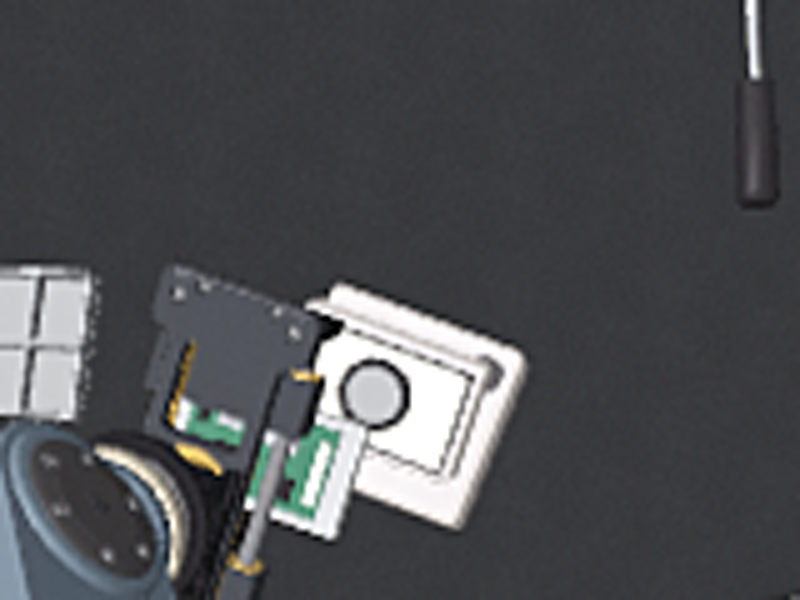

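>>> move_arm:
  commands:
    - [1, 15, -3, -1, 0]
    - [1, 35, -6, -2, 0]
    - [1, 55, -7, -2, 0]
    - [1, 75, -7, -2, 0]
    - [1, 90, -7, -2, 0]
    - [1, 100, -7, -2, 0]
    - [1, 100, -7, -2, 0]
    - [1, 100, -7, -2, 0]

```text
time: 20.1
position: [0.5166, 0.2403, 0.1838]
tool_rot: [0.647, 0.284, -0.506, 0.495]
ft_force: [0.6, 1.4, -1.0]
grip_width: 0.0558
```

```bash
python3 st2.py
```

```text
lens [ 0.5497  0.2288  0.0834 -0.3763] [ 0.2  1.1 -1.   0.6 -0.5 -1.4  0.4 -0.6  0.5  0.  -0.2 -0.1]
tool in lens frame x: [ 0.011 -0.004 -1.   ] y: [ 1.    -0.004  0.011]
grasp in lens [ 0.0016 -0.0015  0.1003] q [ 0.359  0.494  1.805 -0.428  0.616  1.063] t 20.1 [ 0.6  1.4 -1. ]
lenspt70 [0.52735694 0.23765505 0.14912604]
```

>>> move_arm:
  commands:
    - [1, 10, -1, -1, 0]
    - [1, 20, -2, -2, 0]
    - [1, 29, -2, -2, 0]
    - [1, 29, -2, -2, 0]
    - [1, 29, -2, -2, 0]
    - [1, 29, -2, -2, 0]

```text
time: 20.6
position: [0.5242, 0.2398, 0.1556]
tool_rot: [0.646, 0.285, -0.505, 0.496]
ft_force: [0.2, -0.3, -0.7]
grip_width: 0.0558
```

```bash
python3 st2.py; python3 - <<'E'
from fit import *
ps={}
for n in('top','side'): p=robot.camera(n); ps[n]=p
o=robot.get_obs(); M=R.from_quat(o['tool_rot']).as_matrix()
c=o['position']+.007*M[:,0]
L=lensR(r.x[3]); C=r.x[:3]+L.apply([0,0,.07])
# carrier own x along tool y, own y along tool z
cor=np.array([(1,1,1),(1,-1,1),(-1,-1,1),(-1,1,1)])*[.028,.048,.005]
Pt=c+cor[:,:1]*M[:,1]-cor[:,1:2]*M[:,2]-cor[:,2:]*M[:,0]
Pl=C+L.apply(cor)
for n,(c0,c1,r0,r1) in(('top',(120,220,180,280)),('side',(190,280,90,190))):
    p=ps[n]; f=6
    im=cv2.cvtColor(p['image'],cv2.COLOR_RGB2BGR)[r0:r1,c0:c1]; im=cv2.resize(im,None,fx=f,fy=f,interpolation=cv2.INTER_CUBIC)
    cv2.imwrite(f'pics/jr_{n}.png',im)
    for P,col in((Pt,(0,0,255)),(Pl,(255,0,0))): cv2.polylines(im,[(((proj(p,P)-[c0,r0])+.5)*f-.5).round().astype(np.int32)],True,col,1)
    cv2.imwrite(f'pics/j_{n}.png',im)
E
```

```text
lens [ 0.5497  0.2288  0.0834 -0.3763] [ 0.2  1.1 -1.   0.6 -0.5 -1.4  0.4 -0.6  0.5  0.  -0.2 -0.1]
tool in lens frame x: [ 0.011 -0.004 -1.   ] y: [ 1.    -0.003  0.011]
grasp in lens [-0.0012  0.0008  0.0713] q [ 0.352  0.548  1.811 -0.464  0.56   1.1  ] t 20.6 [ 0.2 -0.3 -0.7]
lenspt70 [0.52735694 0.23765505 0.14912604]
lens [ 0.5497  0.2288  0.0834 -0.3763] [ 0.2  1.1 -1.   0.6 -0.5 -1.4  0.4 -0.6  0.5  0.  -0.2 -0.1]
```

View pics/j_top.png

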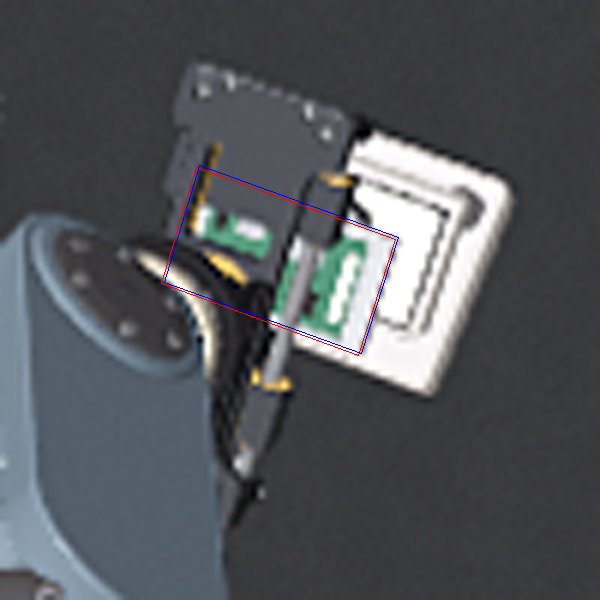

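View pics/j_side.png

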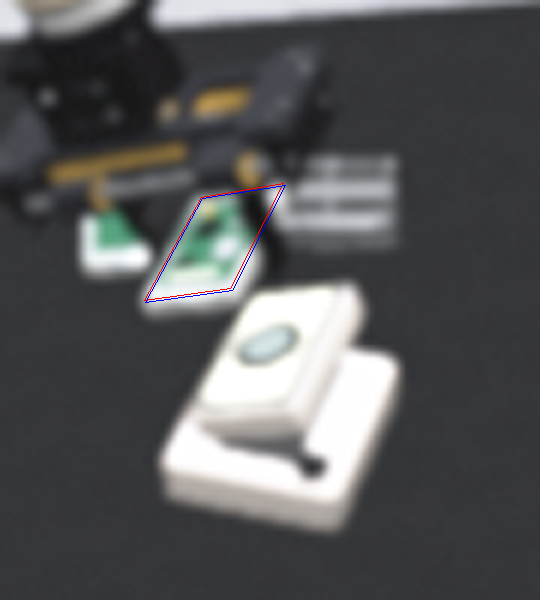

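>>> move_arm:
  commands:
    - [1, 0, 0, 0, 0]
    - [1, 0, 0, 0, 0]
    - [1, 0, 0, 0, 0]
    - [1, 0, 0, 0, 0]
    - [1, 0, 0, 0, 0]
    - [1, 0, 0, 0, 0]

```text
time: 21.2
position: [0.5243, 0.2397, 0.1558]
tool_rot: [0.646, 0.285, -0.505, 0.496]
ft_force: [-0.1, -0.2, -0.9]
grip_width: 0.0553
```

```bash
python3 st2.py; python3 - <<'E'
from h import *
p=robot.camera('top'); im=cv2.cvtColor(p['image'],cv2.COLOR_RGB2BGR)
cv2.imwrite('pics/k.png',cv2.resize(im[130:280,230:400],None,fx=4,fy=4,interpolation=cv2.INTER_CUBIC))
print(robot.get_obs()['joint_velocities'].round(4))
E
```

```text
lens [ 0.5497  0.2288  0.0834 -0.3763] [ 0.2  1.1 -1.   0.6 -0.5 -1.4  0.4 -0.6  0.5  0.  -0.2 -0.1]
tool in lens frame x: [ 0.011 -0.003 -1.   ] y: [ 1.    -0.003  0.011]
grasp in lens [-0.0011  0.0008  0.0715] q [ 0.352  0.547  1.811 -0.464  0.56   1.1  ] t 21.2 [-0.1 -0.2 -0.9]
lenspt70 [0.52735694 0.23765505 0.14912604]
[ 0.0009  0.0022  0.0014  0.0023  0.0012 -0.0008]
```

View pics/k.png

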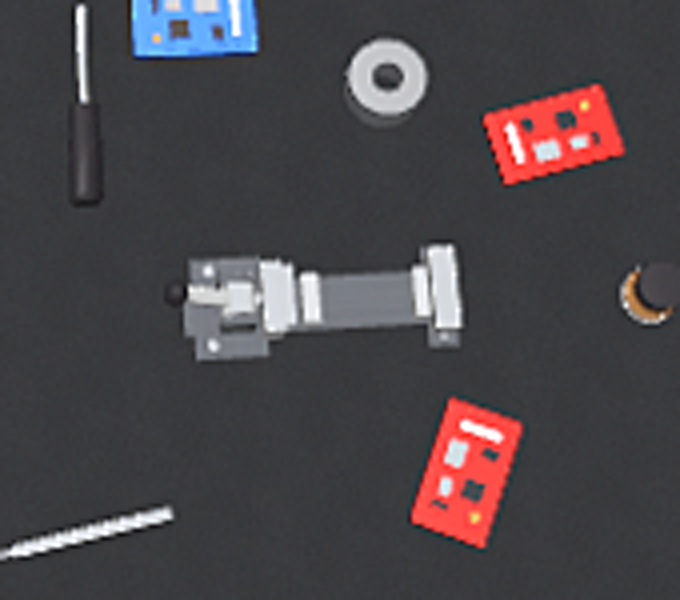

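The lever lies open, with its knob at about pixel (175,293). The seat is empty, and the other things in this crop lie where they did at the start. Handing in.

```bash
python3 -c "
from rig import robot
print(robot.hand_in())"; python3 st2.py
```

```text
the job is handed in; nothing more can be done
None
lens [ 0.5497  0.2288  0.0834 -0.3763] [ 0.2  1.1 -1.   0.6 -0.5 -1.4  0.4 -0.6  0.5  0.  -0.2 -0.1]
the job is handed in; nothing more can be done
```

I opened the lever, lifted the carrier out of the clamp and handed the job in with it held over the inspection camera. No verdict was reported, so the result rests on my own checks below.

- **Lever:** I pushed it over with the closed fingers until it hit its stop at about 12 N. The last top picture shows it still open and the seat empty.
- **Grip and tilt:** I gripped the carrier across its middle with 35 N. The moves offer no command to tilt the tool, so I got the 20 degree tilt by repeatedly commanding the arm past its full reach. This kept one joint (q3) at its lower limit of 0.22 rad; it read as low as 0.217 rad, and nothing reported a fault.
- **Final position:** just before hand-in at about 21 s, the grasp point in the lens frame was at x -1 mm, y +1 mm and 71.5 mm out. I put the carrier's centre about 1 mm closer to the glass. Its faces were about 0.011 rad off square and its long side about 0.003 rad off the window.
- **Steadiness:** the arm was nearly still, with joint speeds of at most about 0.002 rad/s. The grip width stayed near 55.5 mm and the outside force on the tool was about 1 N.
- **Pictures:** the outline I predicted for the carrier matched what both cameras showed.

The lens position comes from the pictures. The calibration is good to about 2 mm, and the window-corner fit was off by up to 1.4 pixels.

The carrier was gripped with the tool about 0.04 rad off vertical. It looked flush in the fingers, but I could not measure that exactly. I checked the bystanders in the last picture only around the fixture, where none had moved.

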